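# Rake the tumbling media level on the drying tray

## Task

The washed ceramic tumbling media are bunched between the two loose dividers in the middle of the drying tray. Lift both dividers out and hang each astride a bar of its own on the double rail, then take the rake from its rest and rake the pieces over the bed into an even single layer, so that none of the six fields scribed on the bed is left without a piece, and finally lay the rake back in its rest. Move the pieces with the rake only, never with the fingers, keep them all in the tray, and leave the two bearings alone.

Things in the scene. Friction and masses are not known exactly. Their poses are not given: they have to be found in the camera images.
- bed (a point): Centre of the bed (inner floor) of the fixed steel drying tray, 4 mm above the table. y runs along the bed (280 mm), x across it (100 mm), z up. Walls 4 mm thick stand 30 mm above the bed; wire handles reach 21 mm out at both ends. Dark scribed lines at y = -47 and +47 mm and at x = 0 divide it into six fields. At the start the media are bunched in the middle between the dividers, which stand across the bed.
- divider1_fin (a point): Grip point on the fin of loose divider 1, 20 mm above its ridge, mid length. The fin stands upright on the ridge: 10 mm thick (y), 56 mm long (x), 36 mm high. x along the ridge, z up. At the start the divider stands on its feet across the bed, on the +y side of the media.
- divider1_ridge (a point): Ridge of that divider (foot of the fin), mid length. Below it an aluminium sheet, 3 mm thick, is folded to an inverted V: 90 mm long (x), 57 mm high from feet to ridge, 48 mm wide over the feet (y), sides leaning 22 degrees, 0.15 kg. Hung astride a bar, this point rests about 17 mm above the bar's axis.
- divider1: That divider; origin midway between its feet, same axes.
- divider2_fin (a point): Grip point on the fin of loose divider 2, 20 mm above its ridge, mid length. The fin stands upright on the ridge: 10 mm thick (y), 56 mm long (x), 36 mm high. x along the ridge, z up. At the start the divider stands on its feet across the bed, on the -y side of the media.
- divider2_ridge (a point): Ridge of that divider (foot of the fin), mid length. Below it an aluminium sheet, 3 mm thick, is folded to an inverted V: 90 mm long (x), 57 mm high from feet to ridge, 48 mm wide over the feet (y), sides leaning 22 degrees, 0.15 kg. Hung astride a bar, this point rests about 17 mm above the bar's axis.
- divider2: That divider; origin midway between its feet, same axes.
- bar1 (a point): Middle of one of the two parallel steel bars of the fixed double rail, on the bar's axis, 120 mm above the table. The bar is 10 mm thick and runs along this point's x axis (y across it, z up), 138 mm clear between the posts at its ends; the two bars are 80 mm apart. The rail may stand left or right of the tray; its base plate is 170 x 110 x 8 mm.
- bar2 (a point): The same point on the other bar, 80 mm to the -y side of bar1.
- rake_grip (a point): Grip point on the loose rake (0.12 kg): in the middle of its level square handle (12 mm thick, along y), 60 mm behind the head (head towards +y), 55 mm from the handle's tail end. The head bar is 52 mm wide (x), 12 mm deep; 4 round tines, 5 mm thick, 13.7 mm apart, 46 mm over all, point down; their tips are 52 mm below this point. Lies in its rest at the start.
- rest: Fixed wooden rake rest, origin on the table under its middle; base 70 x 110 x 8 mm. Forked posts (10 mm thick) at y = +40 and -40 mm; fork floors 65 mm high, prongs to 83 mm, 15 mm apart at the floor, 27 mm at their tops. With the rake parked, its grip point is 71 mm above this origin and its y axis along the rest's. It may stand left or right of the tray.
- chip0: Centre (half-way up) of one loose white ceramic media piece: an upright short cylinder 22 mm in diameter, 20 mm high, 25 g. 7 to 9 of the pieces are present.
- chip1: Centre (half-way up) of one loose white ceramic media piece: an upright short cylinder 22 mm in diameter, 20 mm high, 25 g. 7 to 9 of the pieces are present.
- chip2: Centre (half-way up) of one loose white ceramic media piece: an upright short cylinder 22 mm in diameter, 20 mm high, 25 g. 7 to 9 of the pieces are present.
- chip3: Centre (half-way up) of one loose white ceramic media piece: an upright short cylinder 22 mm in diameter, 20 mm high, 25 g. 7 to 9 of the pieces are present.
- chip4: Centre (half-way up) of one loose white ceramic media piece: an upright short cylinder 22 mm in diameter, 20 mm high, 25 g. 7 to 9 of the pieces are present.
- chip5: Centre (half-way up) of one loose white ceramic media piece: an upright short cylinder 22 mm in diameter, 20 mm high, 25 g. 7 to 9 of the pieces are present.
- chip6: Centre (half-way up) of one loose white ceramic media piece: an upright short cylinder 22 mm in diameter, 20 mm high, 25 g. 7 to 9 of the pieces are present.
- chip7: Centre (half-way up) of one loose white ceramic media piece: an upright short cylinder 22 mm in diameter, 20 mm high, 25 g. 7 to 9 of the pieces are present.
- chip8: Centre (half-way up) of one loose white ceramic media piece: an upright short cylinder 22 mm in diameter, 20 mm high, 25 g. 7 to 9 of the pieces are present.
- rake: The rake; origin between the tine tips under the middle of the head (60 mm along +y and 52 mm below the grip point), same axes.
- bearing_a: Ball bearing, 52 mm diameter, 15 mm high, a bystander left of the tray; origin under its centre.
- bearing_b: A like ball bearing, a bystander right of the tray; origin under its centre.

How it is judged (in metres and radians):
On the way, in this order (a step that is already met when the one before it is completed fails the run):
1. each divider hangs astride a bar of its own, released ((((x of divider1_ridge in the frame of bar1 between -0.03 and 0.03 m and y of divider1_ridge in the frame of bar1 between -0.012 and 0.012 m and z of divider1_ridge in the frame of bar1 between 0.004 and 0.022 m and angle between the x axis of divider1_ridge and the x axis of bar1, either way round below 0.2 rad and angle between divider1_ridge's own z axis and vertical below 0.45 rad) and (x of divider2_ridge in the frame of bar2 between -0.03 and 0.03 m and y of divider2_ridge in the frame of bar2 between -0.012 and 0.012 m and z of divider2_ridge in the frame of bar2 between 0.004 and 0.022 m and angle between the x axis of divider2_ridge and the x axis of bar2, either way round below 0.2 rad and angle between divider2_ridge's own z axis and vertical below 0.45 rad)) or ((x of divider1_ridge in the frame of bar2 between -0.03 and 0.03 m and y of divider1_ridge in the frame of bar2 between -0.012 and 0.012 m and z of divider1_ridge in the frame of bar2 between 0.004 and 0.022 m and angle between the x axis of divider1_ridge and the x axis of bar2, either way round below 0.2 rad and angle between divider1_ridge's own z axis and vertical below 0.45 rad) and (x of divider2_ridge in the frame of bar1 between -0.03 and 0.03 m and y of divider2_ridge in the frame of bar1 between -0.012 and 0.012 m and z of divider2_ridge in the frame of bar1 between 0.004 and 0.022 m and angle between the x axis of divider2_ridge and the x axis of bar1, either way round below 0.2 rad and angle between divider2_ridge's own z axis and vertical below 0.45 rad))) and contact force between the fingers and divider1 below 0.1 N and contact force between the fingers and divider2 below 0.1 N), for 0.3 s.
2. the pieces lie in one layer, at least one in each of the six scribed fields (((x of chip0 in the frame of bed below 0 m and y of chip0 in the frame of bed below -0.0466667 m) or (x of chip1 in the frame of bed below 0 m and y of chip1 in the frame of bed below -0.0466667 m) or (x of chip2 in the frame of bed below 0 m and y of chip2 in the frame of bed below -0.0466667 m) or (x of chip3 in the frame of bed below 0 m and y of chip3 in the frame of bed below -0.0466667 m) or (x of chip4 in the frame of bed below 0 m and y of chip4 in the frame of bed below -0.0466667 m) or (x of chip5 in the frame of bed below 0 m and y of chip5 in the frame of bed below -0.0466667 m) or (x of chip6 in the frame of bed below 0 m and y of chip6 in the frame of bed below -0.0466667 m) or (x of chip7 in the frame of bed below 0 m and y of chip7 in the frame of bed below -0.0466667 m) or (x of chip8 in the frame of bed below 0 m and y of chip8 in the frame of bed below -0.0466667 m)) and ((x of chip0 in the frame of bed below 0 m and y of chip0 in the frame of bed between -0.0466667 and 0.0466667 m) or (x of chip1 in the frame of bed below 0 m and y of chip1 in the frame of bed between -0.0466667 and 0.0466667 m) or (x of chip2 in the frame of bed below 0 m and y of chip2 in the frame of bed between -0.0466667 and 0.0466667 m) or (x of chip3 in the frame of bed below 0 m and y of chip3 in the frame of bed between -0.0466667 and 0.0466667 m) or (x of chip4 in the frame of bed below 0 m and y of chip4 in the frame of bed between -0.0466667 and 0.0466667 m) or (x of chip5 in the frame of bed below 0 m and y of chip5 in the frame of bed between -0.0466667 and 0.0466667 m) or (x of chip6 in the frame of bed below 0 m and y of chip6 in the frame of bed between -0.0466667 and 0.0466667 m) or (x of chip7 in the frame of bed below 0 m and y of chip7 in the frame of bed between -0.0466667 and 0.0466667 m) or (x of chip8 in the frame of bed below 0 m and y of chip8 in the frame of bed between -0.0466667 and 0.0466667 m)) and ((x of chip0 in the frame of bed below 0 m and y of chip0 in the frame of bed above 0.0466667 m) or (x of chip1 in the frame of bed below 0 m and y of chip1 in the frame of bed above 0.0466667 m) or (x of chip2 in the frame of bed below 0 m and y of chip2 in the frame of bed above 0.0466667 m) or (x of chip3 in the frame of bed below 0 m and y of chip3 in the frame of bed above 0.0466667 m) or (x of chip4 in the frame of bed below 0 m and y of chip4 in the frame of bed above 0.0466667 m) or (x of chip5 in the frame of bed below 0 m and y of chip5 in the frame of bed above 0.0466667 m) or (x of chip6 in the frame of bed below 0 m and y of chip6 in the frame of bed above 0.0466667 m) or (x of chip7 in the frame of bed below 0 m and y of chip7 in the frame of bed above 0.0466667 m) or (x of chip8 in the frame of bed below 0 m and y of chip8 in the frame of bed above 0.0466667 m)) and ((x of chip0 in the frame of bed above 0 m and y of chip0 in the frame of bed below -0.0466667 m) or (x of chip1 in the frame of bed above 0 m and y of chip1 in the frame of bed below -0.0466667 m) or (x of chip2 in the frame of bed above 0 m and y of chip2 in the frame of bed below -0.0466667 m) or (x of chip3 in the frame of bed above 0 m and y of chip3 in the frame of bed below -0.0466667 m) or (x of chip4 in the frame of bed above 0 m and y of chip4 in the frame of bed below -0.0466667 m) or (x of chip5 in the frame of bed above 0 m and y of chip5 in the frame of bed below -0.0466667 m) or (x of chip6 in the frame of bed above 0 m and y of chip6 in the frame of bed below -0.0466667 m) or (x of chip7 in the frame of bed above 0 m and y of chip7 in the frame of bed below -0.0466667 m) or (x of chip8 in the frame of bed above 0 m and y of chip8 in the frame of bed below -0.0466667 m)) and ((x of chip0 in the frame of bed above 0 m and y of chip0 in the frame of bed between -0.0466667 and 0.0466667 m) or (x of chip1 in the frame of bed above 0 m and y of chip1 in the frame of bed between -0.0466667 and 0.0466667 m) or (x of chip2 in the frame of bed above 0 m and y of chip2 in the frame of bed between -0.0466667 and 0.0466667 m) or (x of chip3 in the frame of bed above 0 m and y of chip3 in the frame of bed between -0.0466667 and 0.0466667 m) or (x of chip4 in the frame of bed above 0 m and y of chip4 in the frame of bed between -0.0466667 and 0.0466667 m) or (x of chip5 in the frame of bed above 0 m and y of chip5 in the frame of bed between -0.0466667 and 0.0466667 m) or (x of chip6 in the frame of bed above 0 m and y of chip6 in the frame of bed between -0.0466667 and 0.0466667 m) or (x of chip7 in the frame of bed above 0 m and y of chip7 in the frame of bed between -0.0466667 and 0.0466667 m) or (x of chip8 in the frame of bed above 0 m and y of chip8 in the frame of bed between -0.0466667 and 0.0466667 m)) and ((x of chip0 in the frame of bed above 0 m and y of chip0 in the frame of bed above 0.0466667 m) or (x of chip1 in the frame of bed above 0 m and y of chip1 in the frame of bed above 0.0466667 m) or (x of chip2 in the frame of bed above 0 m and y of chip2 in the frame of bed above 0.0466667 m) or (x of chip3 in the frame of bed above 0 m and y of chip3 in the frame of bed above 0.0466667 m) or (x of chip4 in the frame of bed above 0 m and y of chip4 in the frame of bed above 0.0466667 m) or (x of chip5 in the frame of bed above 0 m and y of chip5 in the frame of bed above 0.0466667 m) or (x of chip6 in the frame of bed above 0 m and y of chip6 in the frame of bed above 0.0466667 m) or (x of chip7 in the frame of bed above 0 m and y of chip7 in the frame of bed above 0.0466667 m) or (x of chip8 in the frame of bed above 0 m and y of chip8 in the frame of bed above 0.0466667 m)) and x of chip0 in the frame of bed between -0.052 and 0.052 m and y of chip0 in the frame of bed between -0.142 and 0.142 m and z of chip0 in the frame of bed between 0.004 and 0.016 m and x of chip1 in the frame of bed between -0.052 and 0.052 m and y of chip1 in the frame of bed between -0.142 and 0.142 m and z of chip1 in the frame of bed between 0.004 and 0.016 m and x of chip2 in the frame of bed between -0.052 and 0.052 m and y of chip2 in the frame of bed between -0.142 and 0.142 m and z of chip2 in the frame of bed between 0.004 and 0.016 m and x of chip3 in the frame of bed between -0.052 and 0.052 m and y of chip3 in the frame of bed between -0.142 and 0.142 m and z of chip3 in the frame of bed between 0.004 and 0.016 m and x of chip4 in the frame of bed between -0.052 and 0.052 m and y of chip4 in the frame of bed between -0.142 and 0.142 m and z of chip4 in the frame of bed between 0.004 and 0.016 m and x of chip5 in the frame of bed between -0.052 and 0.052 m and y of chip5 in the frame of bed between -0.142 and 0.142 m and z of chip5 in the frame of bed between 0.004 and 0.016 m and x of chip6 in the frame of bed between -0.052 and 0.052 m and y of chip6 in the frame of bed between -0.142 and 0.142 m and z of chip6 in the frame of bed between 0.004 and 0.016 m and x of chip7 in the frame of bed between -0.052 and 0.052 m and y of chip7 in the frame of bed between -0.142 and 0.142 m and z of chip7 in the frame of bed between 0.004 and 0.016 m and x of chip8 in the frame of bed between -0.052 and 0.052 m and y of chip8 in the frame of bed between -0.142 and 0.142 m and z of chip8 in the frame of bed between 0.004 and 0.016 m), for 0.2 s.
3. the rake lies in its rest, released (x of rake_grip in the frame of rest between -0.008 and 0.008 m and y of rake_grip in the frame of rest between -0.015 and 0.015 m and z of rake_grip in the frame of rest between 0.065 and 0.077 m and angle between rake_grip's own z axis and vertical below 0.15 rad and contact force between the fingers and rake below 0.1 N), for 0.3 s.
At the end, for the whole second after the job is handed in: Every piece on the bed in one layer, the centre of at least one in each of the six fields; each divider astride its own bar (ridge within 12 mm beside, 30 mm along, turned < 0.2 rad); rake in both forks (within 8 mm across, 15 mm along, 6 mm in height); all released and still (all of step 1 and all of step 2 and all of step 3 and linear speed of each of chip0, chip1, chip2, chip3, chip4, chip5, chip6, chip7, chip8, divider1, divider2, rake below 0.02 m/s); the robot touches nothing.
It fails at once if the fingers or arm touch a media piece (contact force between any of the fingers, the arm and chip0 above 0.3 N or contact force between any of the fingers, the arm and chip1 above 0.3 N or contact force between any of the fingers, the arm and chip2 above 0.3 N or contact force between any of the fingers, the arm and chip3 above 0.3 N or contact force between any of the fingers, the arm and chip4 above 0.3 N or contact force between any of the fingers, the arm and chip5 above 0.3 N or contact force between any of the fingers, the arm and chip6 above 0.3 N or contact force between any of the fingers, the arm and chip7 above 0.3 N or contact force between any of the fingers, the arm and chip8 above 0.3 N).
It fails at once if a media piece leaves the tray ((z of chip0 in the frame of bed below -0.002 m or x of chip0 in the frame of bed above 0.065 m or x of chip0 in the frame of bed below -0.065 m or y of chip0 in the frame of bed above 0.155 m or y of chip0 in the frame of bed below -0.155 m) or (z of chip1 in the frame of bed below -0.002 m or x of chip1 in the frame of bed above 0.065 m or x of chip1 in the frame of bed below -0.065 m or y of chip1 in the frame of bed above 0.155 m or y of chip1 in the frame of bed below -0.155 m) or (z of chip2 in the frame of bed below -0.002 m or x of chip2 in the frame of bed above 0.065 m or x of chip2 in the frame of bed below -0.065 m or y of chip2 in the frame of bed above 0.155 m or y of chip2 in the frame of bed below -0.155 m) or (z of chip3 in the frame of bed below -0.002 m or x of chip3 in the frame of bed above 0.065 m or x of chip3 in the frame of bed below -0.065 m or y of chip3 in the frame of bed above 0.155 m or y of chip3 in the frame of bed below -0.155 m) or (z of chip4 in the frame of bed below -0.002 m or x of chip4 in the frame of bed above 0.065 m or x of chip4 in the frame of bed below -0.065 m or y of chip4 in the frame of bed above 0.155 m or y of chip4 in the frame of bed below -0.155 m) or (z of chip5 in the frame of bed below -0.002 m or x of chip5 in the frame of bed above 0.065 m or x of chip5 in the frame of bed below -0.065 m or y of chip5 in the frame of bed above 0.155 m or y of chip5 in the frame of bed below -0.155 m) or (z of chip6 in the frame of bed below -0.002 m or x of chip6 in the frame of bed above 0.065 m or x of chip6 in the frame of bed below -0.065 m or y of chip6 in the frame of bed above 0.155 m or y of chip6 in the frame of bed below -0.155 m) or (z of chip7 in the frame of bed below -0.002 m or x of chip7 in the frame of bed above 0.065 m or x of chip7 in the frame of bed below -0.065 m or y of chip7 in the frame of bed above 0.155 m or y of chip7 in the frame of bed below -0.155 m) or (z of chip8 in the frame of bed below -0.002 m or x of chip8 in the frame of bed above 0.065 m or x of chip8 in the frame of bed below -0.065 m or y of chip8 in the frame of bed above 0.155 m or y of chip8 in the frame of bed below -0.155 m)).
It fails at once if a bystander is moved more than 3 cm (distance of any of bearing_a, bearing_b from where it was at the start of the episode above 0.03 m).
Of chip6, chip7, chip8 only 1 to 3 are there at a start; the rules pass over those that are not, and their reading is None.
At some moment in a run one of chip0, chip1, chip2, chip3, chip4, chip5, chip6, chip7, chip8 may be knocked a few centimetres aside while the robot is not near it.
It also fails if it takes over 210 s, if anything falls off the work surface, if the arm or the gripper's body presses on something with over 40 N, if the wrist force passes 120 N, or if a joint passes its speed limit or range.

## Robot

A 6-joint arm with a two-finger parallel gripper is mounted at the origin on the work surface; the furniture and walls round the work are solid. World frame = base frame: x ahead of the robot, y to its left, z up, the work surface at z = 0. Lengths are in mm, angles in rad, forces in N, time in s.
With the tool pointing down it reaches from about 400 to 925 mm from the base axis. Payload 12.5 kg.
Tool frame: the origin (TCP) lies between the finger pads; the fingertips stand 19 mm ahead of it and the grasp point (between the pads) is the TCP (env.tips_ahead is the distance from the TCP to the fingertips, in mm); z points along the fingers, y is the line along which they close (so a half turn about z gives the same grasp; the last joint's range is limited). The gripper opens to 95 mm and grips with 3 to 60 N. Pads are 20 mm wide; open, the fingers measure 119 mm over their backs; the gripper's body (75 mm by 180 mm) begins 59 mm behind the grasp point.
Start: joints at [1.241, 0.491, 1.559, -0, 1.092, -0.106], TCP at [138.692, 609.437, 198.161] pointing down, gripper open.
Joint ranges: [-3.1, 3.1], [-0.84, 2.19], [0.05, 2.79], [-1.13, 4.28], [0.06, 2.93], [-2.69, 2.69]. Speed limits (rad/s): [2.22, 2.22, 2.79, 3.14, 3.14, 3.14].

## Interface

Orientations are given as [roll, pitch, yaw] about the fixed x, y, z axes, in that order (R = Rz(yaw) Ry(pitch) Rx(roll)).
In Python, from cell import env gives the robot as it stands.
- The arm moves only by the shell command python3 -m crank 'ROWS'. ROWS is JSON, a list of rows, each a list of 5 numbers: the shift along the tool's x, y, z in mm, then the turn about the tool's z in degrees, then the finger opening in mm, from 0 to 95.1. In form: [[dx, dy, dz, yaw, grip], ...]. A call has 1 to 10 rows; each row is the pose to reach, as a shift and turn from the pose commanded when the call began, along the tool's axes at that moment; what a row does not reach only later rows make up. A row lasts 1/12 s, in which the tool goes at most 41.7 mm and 7.16 degrees, less where a joint would pass 70% of its speed; a pose out of reach is approached as far as the arm can. A call with a gripper value outside its range is refused whole. The fingers move at their own pace and stop on an object; the grip force is fixed at half the most. Time passes only in rows, so rows that repeat a pose let the fingers close. It gives the time, the measured TCP pose, the force, the opening and the grip force at its end, in the units of the state.
- env.state(): the state, without advancing time (a new reading comes with each control period).
- env.read_camera(name): name is "scene" or "top"; returns a dict with "img" (420x560x3 uint8, blue, green, red), "K" (3x3 intrinsics, pixels), "pose" (4x4, takes a point from camera to world coordinates). Camera axes: x right, y down, z forward; pixel columns grow to the right and rows downward; lengths in mm; the calibration is good to about 2 mm. A picture is of the moment at which its call begins. There is no depth.
- env.job_done(): hands the job in; it is judged then, once.
The state is a dict: "t": time; "joints": joint angles; "qvel": joint speeds; "tau": joint torques, N m; "eef_pos": TCP position; "tcp_rot": TCP orientation; "ft_force": force on the tool from outside, world axes, zero at the start; "moment": the same for the moment, N m; "opening": opening from 0.0 (shut) to 1.0 (fully open); "grip_force": force on a finger pad.
Only numpy, scipy, OpenCV 4.12 (cv2) and the standard library are available. Lean on these libraries where they do the work, as an engineer would, in place of code of your own. Each camera call takes 0.05 s, during which the arm holds its last target. There are 200 camera calls.

## Working session

There is one attempt and no reset: what is moved stays moved. The work goes in short steps, Python scripts to look and compute and a shell command to move; the robot and the scene stay as the last step left them, time stands still between calls to the robot, and variables do not carry over. Pictures are saved under pics/ and viewed, at most 14 in all, crops included, and the job is handed in when it is done.

```bash
mkdir -p pics; cat > h.py <<'E'
import numpy as np, cv2
from cell import env
def px(c,P):
    P=np.atleast_2d(np.array(P,float)); T=np.linalg.inv(c['pose']); q=(T[:3,:3]@P.T).T+T[:3,3]
    q=q@np.array(c['K']).T; return q[:,:2]/q[:,2:]
def ray(c,u,v,z):
    d=np.array(c['pose'])[:3,:3]@np.linalg.inv(c['K'])@np.array([u,v,1.]); o=np.array(c['pose'])[:3,3]
    return (o+d*(z-o[2])/d[2])
E
ls; python3 - <<'E'
from h import *
for n in('scene','top'):
    c=env.read_camera(n); cv2.imwrite(f'pics/{n}0.png',c['img']); print(n,np.round(c['pose'],3).tolist(),np.round(c['K'],1).tolist())
s=env.state(); print(s)
E
```

```text
h.py
pics
scene [[0.899, -0.333, 0.284, 69.125], [-0.438, -0.687, 0.58, -740.503], [0.002, -0.646, -0.764, 1088.636], [0.0, 0.0, 0.0, 1.0]] [[514.3, 0.0, 272.4], [0.0, 514.3, 218.4], [0.0, 0.0, 1.0]]
top [[-0.003, -0.999, 0.041, 373.881], [-1.0, 0.003, -0.001, -6.731], [0.001, -0.041, -0.999, 1341.344], [0.0, 0.0, 0.0, 1.0]] [[522.3, 0.0, 283.7], [0.0, 522.3, 210.1], [0.0, 0.0, 1.0]]
{'t': 0.1, 'joints': array([ 1.24138163e+00,  4.91509652e-01,  1.55940934e+00, -1.88946269e-05,
        1.09170438e+00, -1.05607524e-01]), 'qvel': array([-0.00066686, -0.00209143, -0.00286951, -0.00026995,  0.00074923,
       -0.0007202 ]), 'tau': array([ 1.93095409e-03, -6.13619828e+01, -2.58604485e+01,  6.93818950e-02,
        4.70787473e-02, -6.28185035e-05]), 'eef_pos': array([138.62258735, 609.18336565, 197.60657748]), 'tcp_rot': array([-3.14056591e+00, -9.19844667e-05,  2.91779415e+00]), 'ft_force': array([-0.205556  , -0.014613  , -1.42745836]), 'moment': array([-0.04345216,  0.0414416 , -0.03320643]), 'grip_force': 0.0, 'opening': 1.0020031836658}
```

View pics/top0.png

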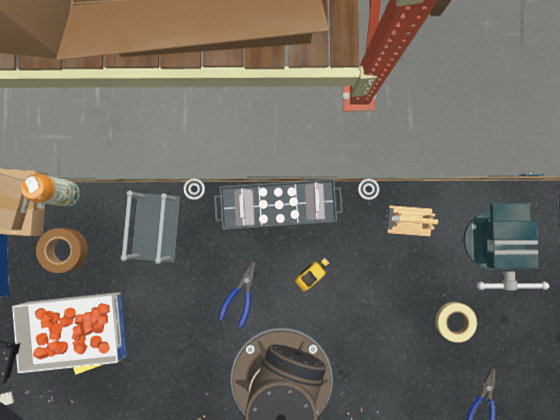

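View pics/scene0.png

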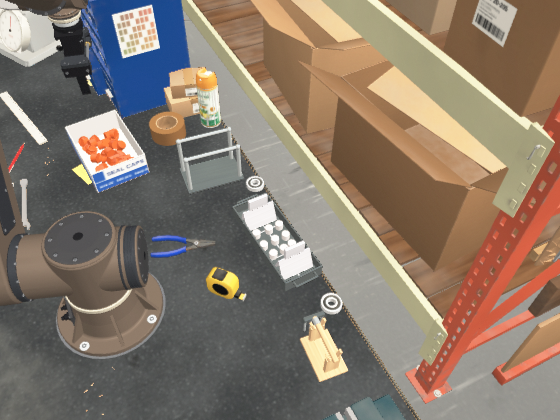

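```bash
python3 - <<'E'
import cv2
t=cv2.imread('pics/top0.png'); s=cv2.imread('pics/scene0.png')
cv2.imwrite('pics/topz.png',cv2.resize(t[170:280,110:350],None,fx=3.33,fy=3.33,interpolation=cv2.INTER_CUBIC))
a=cv2.resize(t[190:250,370:450],None,fx=5,fy=5,interpolation=cv2.INTER_CUBIC)
b=cv2.resize(s[305:385,285:365],None,fx=5,fy=5,interpolation=cv2.INTER_CUBIC)
import numpy as np
o=np.zeros((400,800,3),np.uint8);o[:300,:400]=a;o[:,400:]=b;cv2.imwrite('pics/restz.png',o)
cv2.imwrite('pics/scz.png',cv2.resize(s[120:290,170:330],None,fx=3.5,fy=3.5,interpolation=cv2.INTER_CUBIC))
E
```

```text
(no output)
```

View pics/topz.png

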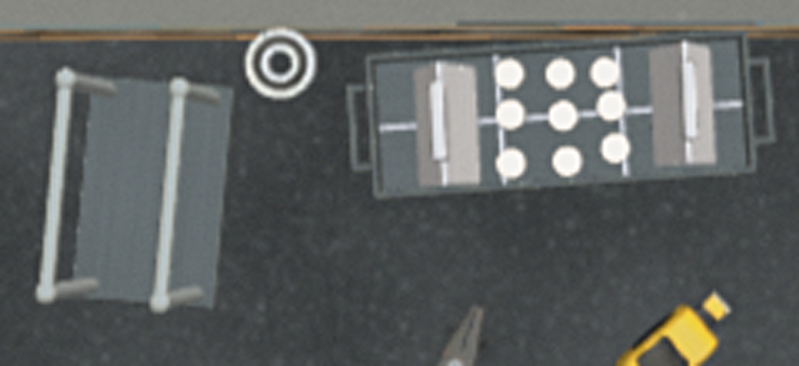

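View pics/restz.png

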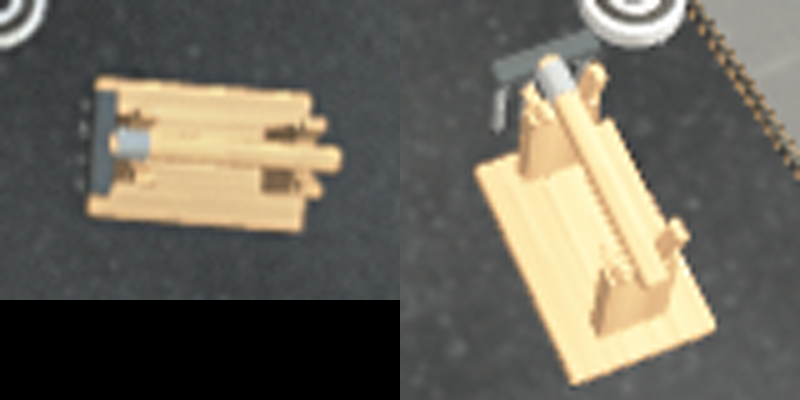

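View pics/scz.png

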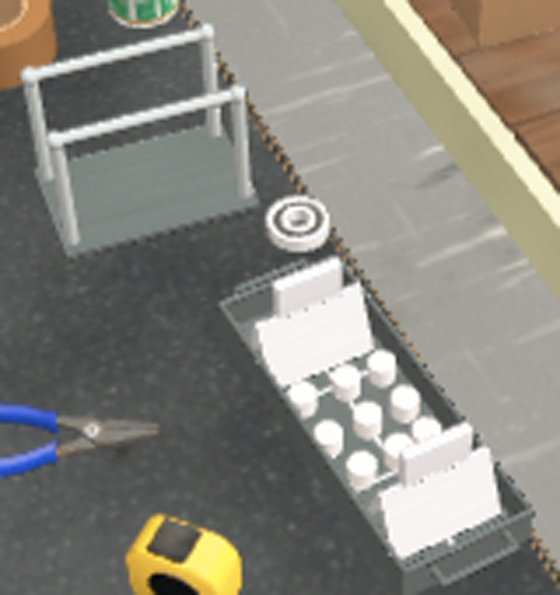

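The overview shows the rail left of the tray, with bars from zoom (64,76) to (46,293) and (179,87) to (160,301). The rest is on the right with the rake head toward the tray. There are 9 chips in a 3x3 bunch around zoom (560,115), and the fins are at about zoom (438,120) and (690,88).

```bash
cat >> h.py <<'E'
import math
def go(x,y,z,yaw):
    "row (dx,dy,dz,dyaw) from the present pose to a TCP target, yaw in deg modulo 180"
    s=env.state(); p=np.array(s['eef_pos']); a=s['tcp_rot'][2]; d=np.array([x,y,z])-p
    dx=d[0]*math.cos(a)+d[1]*math.sin(a); dy=d[0]*math.sin(a)-d[1]*math.cos(a)
    w=(yaw-math.degrees(a)+90)%180-90
    print('row',round(dx,1),round(dy,1),round(-d[2],1),'turn',round(-w,1),'| at',np.round(p,1),'yaw',round(math.degrees(a),1))
E
python3 - <<'E'
from h import *
c=env.read_camera('top')
def Z(u,v,z): return ray(c,u/3.333+110,v/3.333+170,z)
f=lambda n,*P:print(n,[np.round(p[:2],1).tolist() for p in P])
A,B=Z(380,128,4),Z(742,103,4); f('bedline',A,B); d=B-A; print('len',np.hypot(*d[:2]),'dir',math.degrees(math.atan2(d[1],d[0])))
f('walls outer',*[Z(*q,34) for q in((370,57),(745,37),(757,172),(376,196))])
w=np.mean([Z(*q,34) for q in((370,57),(745,37),(757,172),(376,196))],0); f('centre',w)
f('cross',Z(497,57,4),Z(505,180,4),Z(617,48,4),Z(627,172,4))
f('bars',*[Z(*q,120) for q in((64,76),(46,293),(179,87),(160,301))])
f('fins',Z(437,120,97),Z(691,88,97))
f('chips',*[Z(*q,24) for q in((510,73),(560,73),(604,72),(510,114),(562,116),(610,105),(511,163),(567,161),(615,148))])
f('rake handle',ray(c,370+130/5,190+143/5,77),ray(c,370+335/5,190+158/5,77)); f('head',ray(c,370+103/5,190+142/5,80))
# scene checks
s=env.read_camera('scene')
for n,P in(('bars',[Z(64,76,120),Z(46,293,120),Z(179,87,120),Z(160,301,120)]),('fins',[Z(437,120,97),Z(691,88,97)])):
    print(n,np.round((px(s,P)-[170,120])*3.5).tolist())
m=cv2.inRange(c['img'],(215,215,215),(255,255,255))[170:240,210:350]
n,l,st,ce=cv2.connectedComponentsWithStats(m)
for i in range(1,n):
    if st[i,4]>8: print(st[i,4],np.round((ce[i]+[100,0])*3.333),st[i,2:4])
E
```

```text
bedline [[433.5, 144.9], [451.8, -133.6]]
len 279.09629282606124 dir -86.23841166175411
walls outer [[485.7, 149.1], [499.9, -133.4], [398.2, -141.6], [381.1, 144.5]]
centre [[441.2, 4.6]]
cross [[488.0, 54.9], [393.2, 48.9], [494.6, -37.6], [399.1, -44.8]]
bars [[465.7, 353.9], [313.6, 365.2], [457.7, 273.1], [307.8, 285.4]]
fins [[435.0, 93.6], [457.3, -88.3]]
chips [[474.1, 44.1], [473.9, 6.2], [474.6, -27.2], [442.9, 44.2], [441.3, 4.8], [449.5, -31.6], [405.8, 43.5], [407.2, 1.1], [416.9, -35.3]]
rake handle [[404.1, -279.8], [396.5, -379.0]]
head [[404.6, -266.1]]
bars [[208.0, 31.0], [28.0, 76.0], [238.0, 93.0], [55.0, 140.0]]
fins [[307.0, 271.0], [447.0, 435.0]]
56 [606.  70.] [ 8 10]
51 [508.  73.] [8 8]
48 [559.  72.] [8 8]
60 [690. 100.] [ 3 22]
61 [437. 117.] [ 4 23]
50 [610. 104.] [7 8]
51 [509. 113.] [8 8]
52 [562. 115.] [8 8]
52 [615. 147.] [8 9]
54 [509. 162.] [8 8]
48 [566. 160.] [8 8]
```

```bash
python3 -c "
from h import *
go(436,93.5,170,183.8)"
```

```text
row -404.4 -436.9 27.8 turn -16.6 | at [138.7 609.3 197.8] yaw 167.2
```

```bash
python3 -m crank '[[-27,-29,0,-2,45],[-54,-58,0,-4,45],[-81,-87,0,-6,45],[-108,-116,0,-8,45],[-135,-145,0,-10,45],[-162,-174,0,-12,45],[-189,-203,0,-14,45],[-216,-232,0,-16.6,45],[-243,-261,0,-16.6,45],[-270,-290,0,-16.6,45]]'; python3 -c "
from h import *
go(436,93.5,150,183.8)"
```

```text
t: 1.03
eef_pos: [338.1, 265.0, 198.3]
tcp_rot: [3.141, 0.0, -3.075]
ft_force: [0.4, 0.5, -0.6]
opening: 0.476
grip_force: 0.0
row -86.3 -177.7 48.3 turn 0.0 | at [338.1 265.  198.3] yaw -176.2
```

```bash
python3 -m crank '[[-15,-30,8,0,45],[-29,-60,16,0,45],[-43,-90,24,0,45],[-57,-120,32,0,45],[-72,-150,40,0,45],[-86.3,-177.7,48,0,45],[-86.3,-177.7,48,0,45]]'; python3 -m crank '[[0,0,20,0,45],[0,0,40,0,45],[0,0,60,0,45],[0,0,69,0,45],[0,0,69,0,45]]'; python3 -c "
from h import *
go(436,93.5,81,183.8)
for n in('top','scene'):
    c=env.read_camera(n); 
    print(np.round(px(c,[436,93.5,81])))
    if n=='scene': cv2.imwrite('pics/g1.png',cv2.resize(c['img'][120:290,170:330],None,fx=3.5,fy=3.5))"
```

```text
t: 1.62
eef_pos: [437.4, 91.6, 149.0]
tcp_rot: [-3.141, -0.0, -3.079]
ft_force: [-0.4, 0.5, -1.0]
opening: 0.472
grip_force: 0.0
t: 2.03
eef_pos: [434.5, 95.2, 79.8]
tcp_rot: [3.141, -0.003, -3.076]
ft_force: [0.1, -0.1, 0.7]
opening: 0.469
grip_force: 0.0
row -1.4 -1.8 -1.2 turn -0.0 | at [434.5  95.2  79.8] yaw -176.2
[[242. 206.]]
[[258. 201.]]
```

View pics/g1.png

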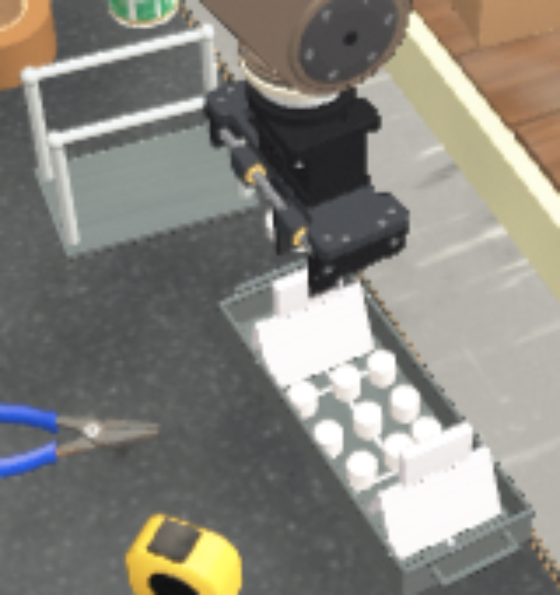

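The fingers straddle fin 1 near (310,280), so I'm closing and lifting.

```bash
python3 -m crank '[[0,0,0,0,25],[0,0,0,0,5],[0,0,0,0,0],[0,0,0,0,0],[0,0,0,0,0],[0,0,0,0,0]]'; python3 -m crank '[[0,0,-15,0,0],[0,0,-35,0,0],[0,0,-60,0,0],[0,0,-90,0,0],[0,0,-120,0,0],[0,0,-145,0,0],[0,0,-145,0,0]]';  python3 -c "
from h import *
go(389.6,359.5,225,175.5)"
```

```text
t: 2.63
eef_pos: [435.5, 95.1, 81.3]
tcp_rot: [3.142, 0.0, -3.076]
ft_force: [-0.0, -1.2, 0.6]
opening: 0.107
grip_force: 0.0
t: 3.22
eef_pos: [437.0, 95.3, 230.4]
tcp_rot: [3.142, 0.007, -3.076]
ft_force: [0.3, 0.5, 0.0]
opening: 0.004
grip_force: 0.0
row 29.9 266.8 5.4 turn 8.3 | at [437.   95.3 230.4] yaw -176.2
```

```bash
python3 -c "
from h import *
c=env.read_camera('scene');cv2.imwrite('pics/g2.png',cv2.resize(c['img'][60:290,170:330],None,fx=2.6,fy=2.6))"
```

```text
(no output)
```

View pics/g2.png

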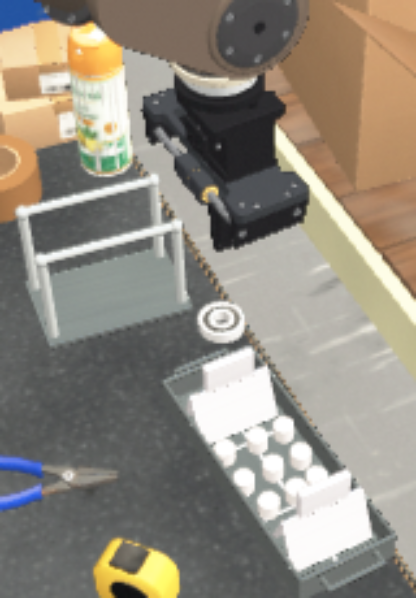

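The divider stayed put: its fin top at (228,357) matches where it was before. The fingers just hadn't finished closing, so I'll retry with a longer close.

```bash
python3 -m crank '[[0,0,0,0,45],[0,0,0,0,45],[0,0,0,0,45],[0,0,0,0,45],[0,0,0,0,45],[0,0,0,0,45]]'; python3 -m crank '[[0,0,35,0,45],[0,0,70,0,45],[0,0,105,0,45],[0,0,135,0,45],[0,0,148,0,45],[0,0,150,0,45],[0,0,150,0,45]]'; python3 -m crank '[[0,0,0,0,0],[0,0,0,0,0],[0,0,0,0,0],[0,0,0,0,0],[0,0,0,0,0],[0,0,0,0,0],[0,0,0,0,0],[0,0,0,0,0],[0,0,0,0,0],[0,0,0,0,0]]'
```

```text
t: 3.77
eef_pos: [435.3, 95.1, 225.7]
tcp_rot: [3.142, -0.001, -3.076]
ft_force: [0.7, -0.6, 0.1]
opening: 0.367
grip_force: 0.0
t: 4.35
eef_pos: [435.2, 95.1, 75.6]
tcp_rot: [3.142, -0.002, -3.076]
ft_force: [-0.4, -0.2, 0.0]
opening: 0.472
grip_force: 0.0
t: 5.18
eef_pos: [435.6, 95.1, 76.3]
tcp_rot: [3.142, 0.001, -3.076]
ft_force: [1.3, -0.5, 5.3]
opening: 0.096
grip_force: 30.0
```

```bash
python3 -m crank '[[0,0,-15,0,0],[0,0,-35,0,0],[0,0,-60,0,0],[0,0,-90,0,0],[0,0,-120,0,0],[0,0,-145,0,0],[0,0,-147,0,0],[0,0,-147,0,0]]';  python3 -c "
from h import *
go(389.6,359.5,225,175.5)"
```

```text
t: 5.85
eef_pos: [435.6, 95.2, 223.8]
tcp_rot: [3.141, 0.002, -3.076]
ft_force: [-0.6, 0.1, -1.9]
opening: 0.1
grip_force: 30.0
row 28.5 266.8 -1.2 turn 8.3 | at [435.6  95.2 223.8] yaw -176.2
```

```bash
python3 -m crank '[[3,27,-2,1,0],[6,54,-2,2,0],[9,81,-2,3,0],[12,108,-2,4,0],[15,135,-2,5,0],[18,162,-2,6,0],[21,189,-2,7,0],[24,216,-2,8,0],[26,243,-2,8.3,0],[28.5,266.8,-2,8.3,0]]';  python3 -m crank '[[0,0,0,0,0],[0,0,0,0,0],[0,0,0,0,0]]';python3 -c "
from h import *
go(389.6,359.5,152,175.5)
c=env.read_camera('scene');cv2.imwrite('pics/g3.png',cv2.resize(c['img'][60:290,140:300],None,fx=2.6,fy=2.6))"
```

```text
t: 6.68
eef_pos: [388.4, 360.7, 222.9]
tcp_rot: [-3.14, -0.003, 3.063]
ft_force: [0.2, 0.0, -1.7]
opening: 0.097
grip_force: 30.0
t: 6.93
eef_pos: [388.9, 358.8, 223.7]
tcp_rot: [-3.14, -0.002, 3.063]
ft_force: [0.2, -0.7, -1.3]
opening: 0.098
grip_force: 30.0
row -0.6 0.7 71.7 turn -0.0 | at [388.9 358.8 223.7] yaw 175.5
```

View pics/g3.png

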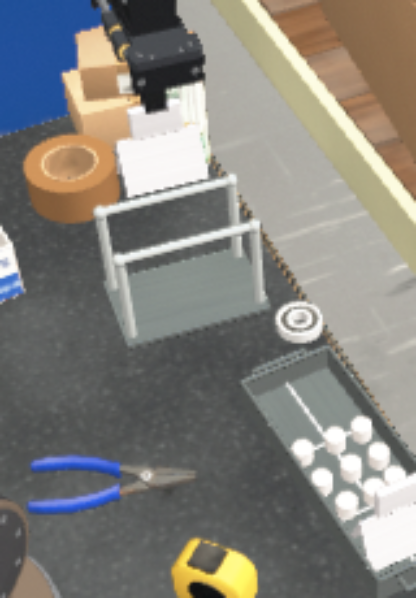

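The divider is held upright over the outer bar at (165,165), so I'm lowering and releasing it.

```bash
python3 -m crank '[[0,0,20,0,0],[0,0,40,0,0],[0,0,55,0,0],[0,0,65,0,0],[0,0,70,0,0],[0,0,71,0,0],[0,0,71,0,0]]';  python3 -m crank '[[0,0,0,0,45],[0,0,0,0,45],[0,0,0,0,45],[0,0,0,0,45],[0,0,0,0,45],[0,0,0,0,45]]';python3 -m crank '[[0,0,-20,0,45],[0,0,-45,0,45],[0,0,-70,0,45],[0,0,-70,0,45]]';python3 -c "
from h import *
go(449,-88,185,183.8)
c=env.read_camera('top');s=env.read_camera('scene')
print(np.round(px(s,[389.6,359.5,173])),np.round(px(s,[389.6,359.5,130])))
cv2.imwrite('pics/g4.png',cv2.resize(s['img'][90:210,160:260],None,fx=4,fy=4))"
```

```text
t: 7.57
eef_pos: [389.7, 359.4, 154.4]
tcp_rot: [3.141, 0.0, 3.062]
ft_force: [-0.4, 0.3, -1.3]
opening: 0.099
grip_force: 30.0
t: 8.07
eef_pos: [389.4, 359.5, 154.3]
tcp_rot: [3.141, 0.0, 3.063]
ft_force: [0.4, 0.7, 0.6]
opening: 0.445
grip_force: 0.0
t: 8.4
eef_pos: [390.7, 360.4, 228.4]
tcp_rot: [3.137, 0.005, 3.063]
ft_force: [-0.9, 0.2, 1.1]
opening: 0.472
grip_force: 0.0
row -93.4 -442.5 43.4 turn -8.3 | at [390.7 360.4 228.4] yaw 175.5
[[202. 121.]] [[204. 132.]]
```

View pics/g4.png

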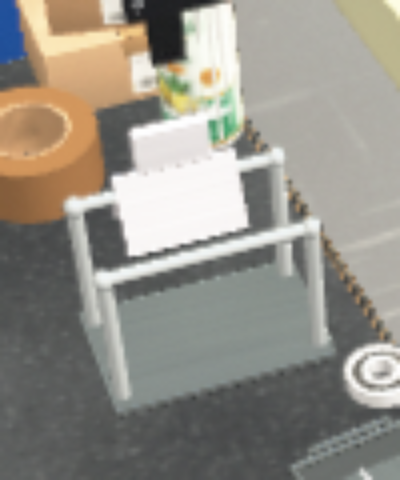

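Divider 1 hangs astride the outer bar, centred at about (178,195). Divider 2 is next.

```bash
python3 -m crank '[[-8,-38,4,-1,45],[-16,-76,8,-2,45],[-24,-114,12,-3,45],[-32,-152,16,-4,45],[-40,-190,20,-5,45],[-48,-228,24,-6,45],[-56,-266,28,-7,45],[-64,-304,32,-8.3,45],[-72,-342,36,-8.3,45],[-80,-380,40,-8.3,45]]'; python3 -m crank '[[0,0,0,0,45]]'; python3 -c "
from h import *
go(449,-88,130,183.8)"
```

```text
t: 9.33
eef_pos: [438.4, -27.5, 183.0]
tcp_rot: [3.141, -0.001, -3.076]
ft_force: [0.4, 1.4, 0.9]
opening: 0.475
grip_force: 0.0
t: 9.42
eef_pos: [439.3, -30.7, 182.6]
tcp_rot: [-3.141, -0.002, -3.08]
ft_force: [0.4, 1.2, -0.9]
opening: 0.472
grip_force: 0.0
row -6.2 -57.8 52.6 turn -0.3 | at [439.3 -30.7 182.6] yaw -176.5
```

```bash
python3 -m crank '[[-3,-28,20,0,45],[-6.2,-57,40,0,45],[-6.2,-57.5,50,0,45],[-6.2,-57.5,53,0,45],[-6.2,-57.5,53,0,45]]'; python3 -m crank '[[0,0,20,0,45],[0,0,40,0,45],[0,0,52,0,45],[0,0,52,0,45]]';python3 -m crank '[[0,0,0,0,0],[0,0,0,0,0],[0,0,0,0,0],[0,0,0,0,0],[0,0,0,0,0],[0,0,0,0,0],[0,0,0,0,0],[0,0,0,0,0],[0,0,0,0,0],[0,0,0,0,0]]'
```

```text
t: 9.83
eef_pos: [448.3, -82.2, 129.9]
tcp_rot: [3.14, -0.003, -3.076]
ft_force: [-0.6, 0.3, -0.2]
opening: 0.474
grip_force: 0.0
t: 10.17
eef_pos: [448.3, -81.4, 77.9]
tcp_rot: [3.14, -0.003, -3.074]
ft_force: [-0.4, 0.2, 0.1]
opening: 0.474
grip_force: 0.0
t: 11.0
eef_pos: [450.6, -83.5, 80.4]
tcp_rot: [-3.14, 0.004, -3.076]
ft_force: [-1.0, -4.6, 15.3]
opening: 0.005
grip_force: 7.6
```

```bash
python3 -c "
from h import *
s=env.read_camera('scene');t=env.read_camera('top')
o=np.zeros((400,800,3),np.uint8)
o[:,:400]=cv2.resize(s['img'][190:290,210:310],None,fx=4,fy=4);o[:,400:]=cv2.resize(t['img'][160:260,250:350],None,fx=4,fy=4)
cv2.imwrite('pics/g5.png',o);print(env.state())"
```

```text
{'t': 11.1, 'joints': array([-3.27293730e-01,  4.37400038e-01,  2.08419068e+00, -6.02744318e-04,
        6.16015003e-01, -1.96356624e+00]), 'qvel': array([ 1.48652979e-03, -2.63290075e-04, -2.95580517e-05,  1.47809372e-03,
        1.80949692e-03, -1.19940189e-03]), 'tau': array([ 1.79751243e+00, -4.00233793e+01, -1.14226234e+01,  5.66500649e-01,
        3.60370679e-01, -8.50249868e-03]), 'eef_pos': array([450.52077719, -83.46524933,  80.34636114]), 'tcp_rot': array([-3.13974314,  0.00354921, -3.07562193]), 'ft_force': array([-1.4630314 , -3.44270736, 15.9394375 ]), 'moment': array([-0.78287244,  0.08121515,  0.02725991]), 'grip_force': 7.561153792776167, 'opening': 0.004815733394906254}
```

View pics/g5.png

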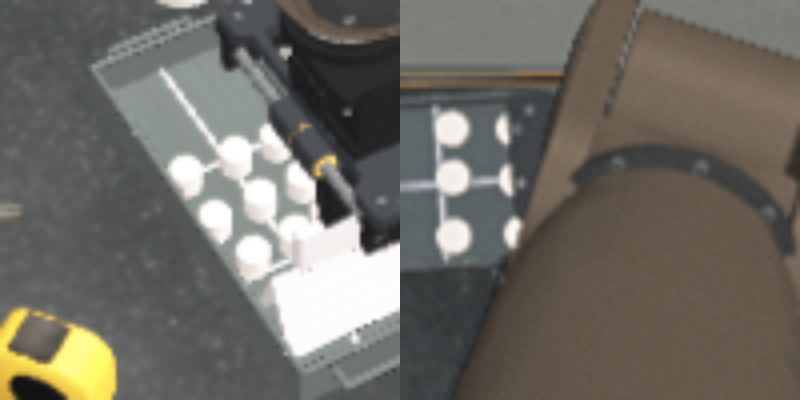

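The fingers are shut beside the fin, on its +y side (scene crop, around (325,215)). I'll raise them and measure again.

```bash
python3 -m crank '[[0,0,-10,0,0],[0,0,-30,0,0],[0,0,-60,0,0],[0,0,-90,0,0],[0,0,-100,0,0]]';python3 -m crank '[[0,40,0,0,20],[0,80,0,0,45],[0,120,0,0,45],[0,160,0,0,45],[0,200,0,0,45],[0,200,0,0,45]]'; python3 -c "
from h import *
s=env.read_camera('scene');t=env.read_camera('top')
o=np.zeros((400,800,3),np.uint8)
o[:,:400]=cv2.resize(s['img'][190:290,210:310],None,fx=4,fy=4);o[:,400:]=cv2.resize(t['img'][160:260,250:350],None,fx=4,fy=4)
cv2.imwrite('pics/g6.png',o);print(env.state()['eef_pos'])"
```

```text
t: 11.52
eef_pos: [450.1, -82.9, 182.6]
tcp_rot: [-3.14, 0.004, -3.076]
ft_force: [0.2, -0.8, -0.2]
opening: 0.002
grip_force: 0.0
t: 12.02
eef_pos: [434.9, 122.1, 179.3]
tcp_rot: [3.141, 0.0, -3.071]
ft_force: [0.2, -0.1, -0.1]
opening: 0.371
grip_force: 0.0
[435.54510104 118.16888961 179.08217882]
```

View pics/g6.png

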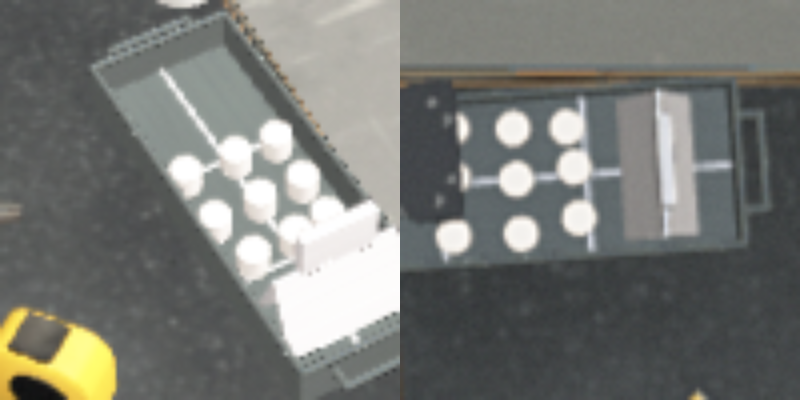

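```bash
python3 -c "
from h import *
t=env.read_camera('top');s=env.read_camera('scene')
print(ray(t,319.2,200,97),ray(t,314.5,200,97),ray(t,304.25,200,4),ray(t,324.25,200,4))
for P in([448,-86,97],[420,-84,97],[476,-88,97],[448,-86,61],[450.5,-83.5,80],[450.5,-83.5,61]): print(P,np.round((px(s,P)-[210,190])*4),np.round((px(t,P)-[250,160])*4+[400,0]))
g=t['img'][200,296:326].mean(1); print(g.astype(int))
go(448,-86,150,183.8)"
```

```text
[448.68838461 -92.73796087  97.        ] [448.7263172  -81.52151809  97.        ] [454.40905907 -60.8221958    4.        ] [ 454.23558118 -112.11857742    4.        ]
[448, -86, 97] [[336. 219.]] [[666. 161.]]
[420, -84, 97] [[293. 233.]] [[662. 208.]]
[476, -88, 97] [[378. 206.]] [[669. 114.]]
[448, -86, 61] [[334. 255.]] [[662. 165.]]
[450.5, -83.5, 80] [[336. 232.]] [[660. 159.]]
[450.5, -83.5, 61] [[335. 250.]] [[658. 161.]]
[249 185 110  97  99 101  99  99 102 127 135 137 137 138 134 135 132 120
 139 215 226 224 179 179 183 185 182 151 133 131]
row 1.3 -202.7 29.1 turn -0.0 | at [436.  116.4 179.1] yaw -176.2
```

```bash
python3 -m crank '[[0,-35,0,0,60],[0,-70,0,0,60],[0,-105,0,0,60],[0,-140,0,0,60],[0,-170,0,0,60],[0,-195,0,0,60],[0,-203,0,0,60],[0,-203.5,0,0,60],[0,-203.5,0,0,60]]'; python3 -m crank '[[0,0,0,0,60],[0,0,0,0,60],[0,0,0,0,60]]';python3 -c "
from h import *
go(448.5,-87,82,183.8)"
```

```text
t: 12.97
eef_pos: [449.0, -86.7, 179.0]
tcp_rot: [3.141, -0.0, -3.078]
ft_force: [-0.2, 0.4, -0.7]
opening: 0.633
grip_force: 0.0
t: 13.22
eef_pos: [449.3, -85.2, 179.2]
tcp_rot: [3.141, 0.0, -3.074]
ft_force: [0.3, -0.1, 0.4]
opening: 0.631
grip_force: 0.0
row 1.0 -1.7 97.2 turn 0.1 | at [449.3 -85.2 179.2] yaw -176.1
```

```bash
python3 -m crank '[[0,-1.5,25,0,60],[0,-1.5,50,0,60],[0,-1.5,75,0,60],[0,-1.5,94,0,60],[0,-1.5,97,0,60],[0,-1.5,97,0,60],[0,-1.5,97,0,40],[0,-1.5,97,0,30],[0,-1.5,97,0,30],[0,-1.5,97,0,30]]'; python3 -m crank '[[0,0,0,0,18],[0,0,0,0,16],[0,0,0,0,16],[0,0,0,0,16]]';python3 -m crank '[[0,0,0,0,10],[0,0,0,0,0],[0,0,0,0,0],[0,0,0,0,0],[0,0,0,0,0],[0,0,0,0,0]]'
```

```text
t: 14.05
eef_pos: [449.9, -87.7, 83.0]
tcp_rot: [-3.141, 0.002, -3.076]
ft_force: [-1.0, -0.1, -0.6]
opening: 0.407
grip_force: 0.0
t: 14.38
eef_pos: [449.5, -87.6, 82.2]
tcp_rot: [3.142, 0.0, -3.076]
ft_force: [0.1, 0.3, 0.6]
opening: 0.181
grip_force: 0.0
t: 14.88
eef_pos: [449.5, -87.6, 82.1]
tcp_rot: [3.141, 0.0, -3.076]
ft_force: [-0.2, 0.2, 0.7]
opening: 0.002
grip_force: 0.0
```

```bash
python3 -c "
from h import *
print('tips',env.tips_ahead)
s=env.read_camera('scene')
for z in(63,82,97,120): print(z,np.round(px(s,[449.5,-87.6,z]),1))
print('col 283..306, rows 225..262')
for v in range(226,262): print(v,s['img'][v,283:306].mean(1).astype(int))"
```

```text
tips 19.0
63 [[294.3 253.5]]
82 [[294.5 248.8]]
97 [[294.8 245.1]]
120 [[295.1 239.3]]
col 283..306, rows 225..262
226 [58 53 71 82 83 85 84 84 81 62 51 53 37 31 40 38 32 33 37 36 37 37 37]
227 [60 52 59 74 82 84 84 84 83 80 52 53 60 34 31 42 39 33 37 37 37 37 36]
228 [79 50 51 59 76 83 84 84 84 82 66 52 49 53 33 35 43 36 36 35 35 41 48]
229 [101  50  50  52  62  78  83  85 100 124 103  75  52  54  57  31  33  36
  37  41  48  65  82]
230 [188 116  52  52  53  69  75  98 174 218 198 139  60  51  51  45  37  40
  49  66  84  83  84]
231 [255 248  90  49  50  61  88 162 203 176 199 145  65  52  53  61  52  67
  83  83  83  83  83]
232 [255 255 222  90  52  66 135 198 151 157 155 106  64  56  50  53  73  82
  85  85  84  84  84]
233 [255 255 255 223  51  77 164 146 122 153 161 167  54  34  44  52  60  74
  83  84  86  84  82]
234 [255 255 255 255 119  73 138 162 144 128 151 158  99  46  38  40  51  60
  83  84  83  84  84]
235 [254 255 255 255 249 102  74  73  62 125 137 160 165 103  39  35  49  55
  80  85  83  84  83]
236 [223 245 253 254 253 225 114  30  38  46  89 131 159 158  89  3
[... 1806 characters left out ...]
07 252]
255 [193 191 209 240 238 237 237 241 242 254 248 252 252 252 252 252 251 251
 251 236 252 252 252]
256 [156 191 207 238 237 237 238 253 248 252 252 252 252 252 251 252 252 252
 252 252 252 252 252]
257 [184 213 211 238 234 245 199 252 252 252 252 252 251 252 252 252 252 252
 252 252 252 251 252]
258 [253 251 234 246 198 252 252 252 252 252 252 252 252 252 252 252 253 252
 252 251 252 252 252]
259 [251 251 252 252 252 252 252 252 252 252 252 252 252 252 252 252 251 251
 252 252 252 252 252]
260 [251 252 252 252 252 252 252 252 252 252 252 252 252 252 252 251 252 252
 252 252 252 253 252]
261 [252 252 252 252 252 252 252 252 252 252 253 252 252 252 252 252 252 252
 252 252 252 252 252]
```

```bash
python3 -c "
from h import *
s=env.read_camera('scene')
cv2.imwrite('pics/g7.png',cv2.resize(s['img'][200:275,250:350],None,fx=8,fy=8,interpolation=cv2.INTER_CUBIC))"
```

```text
(no output)
```

View pics/g7.png

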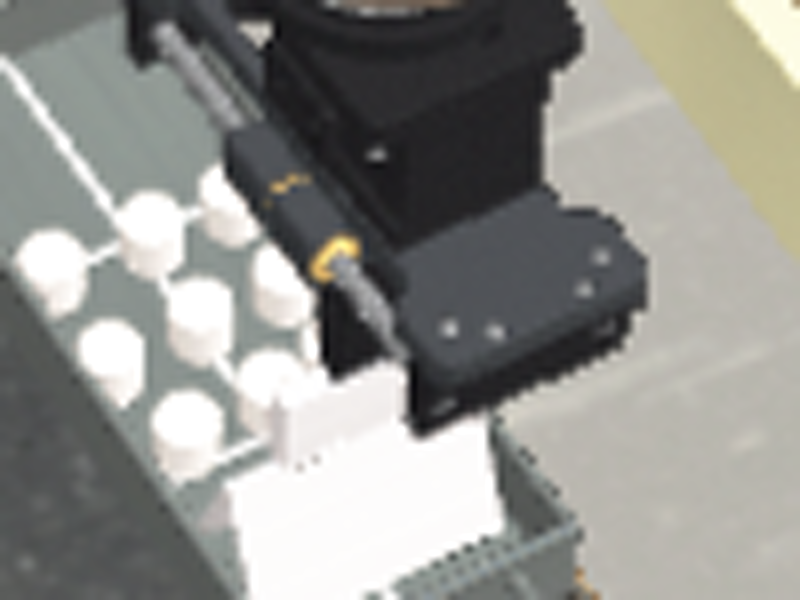

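```bash
python3 -c "
from h import *
s=env.read_camera('scene')
q=lambda P:np.round((px(s,P)-[250,200])*8).tolist()
a=math.radians(183.8); 
for z in(141,160,175):
  print(z,[q([449.5+sx*37.5*math.cos(a)+sy*90*math.sin(a),-87.6+sx*37.5*math.sin(a)-sy*90*math.cos(a),z])[0] for sx in(-1,1) for sy in(-1,1)])
for z in (63,80,97): print(z,q([449.5,-87.6-10,z]),q([440,-87.6-10,z]))
print(env.state()['joints'])"
```

```text
141 [[641.0, 434.0], [315.0, 25.0], [417.0, 542.0], [103.0, 116.0]]
160 [[646.0, 394.0], [317.0, -16.0], [420.0, 502.0], [103.0, 75.0]]
175 [[651.0, 362.0], [318.0, -50.0], [423.0, 471.0], [102.0, 42.0]]
63 [[369.0, 451.0]] [[342.0, 462.0]]
80 [[371.0, 418.0]] [[344.0, 429.0]]
97 [[374.0, 385.0]] [[345.0, 396.0]]
[-3.36928231e-01  4.35118788e-01  2.08058676e+00  1.72106055e-04
  6.25882931e-01 -1.97382103e+00]
```

The closed fingertips end right at the fin's top (crop (350,370)) while the TCP reads z = 82. So the real tips sit about 19 mm above the reported TCP, not below it. Grips must therefore go about 35 mm deeper. I'll descend gently and watch the force.

```bash
python3 -m crank '[[0,0,-10,0,50],[0,0,-10,0,50],[0,0,-10,0,50],[0,0,-10,0,50],[0,0,-10,0,50],[0,0,-10,0,50],[0,0,-10,0,50]]'; python3 -m crank '[[0,0,10,0,50],[0,0,20,0,50],[0,0,28,0,50],[0,0,28,0,50]]';python3 -m crank '[[0,0,7,0,50],[0,0,14,0,50],[0,0,16,0,50],[0,0,16,0,50]]'; python3 -m crank '[[0,0,0,0,0],[0,0,0,0,0],[0,0,0,0,0],[0,0,0,0,0],[0,0,0,0,0],[0,0,0,0,0],[0,0,0,0,0],[0,0,0,0,0],[0,0,0,0,0]]'
```

```text
t: 15.62
eef_pos: [449.4, -87.6, 91.9]
tcp_rot: [3.141, -0.0, -3.076]
ft_force: [0.4, -0.0, 0.2]
opening: 0.439
grip_force: 0.0
t: 15.95
eef_pos: [448.9, -87.4, 62.8]
tcp_rot: [3.141, -0.002, -3.076]
ft_force: [-0.1, 0.7, 0.4]
opening: 0.525
grip_force: 0.0
t: 16.28
eef_pos: [449.2, -87.6, 47.6]
tcp_rot: [3.141, -0.001, -3.076]
ft_force: [0.3, -0.2, -0.5]
opening: 0.53
grip_force: 0.0
t: 17.03
eef_pos: [449.4, -87.6, 48.0]
tcp_rot: [3.141, -0.0, -3.076]
ft_force: [-0.0, -0.4, -1.8]
opening: 0.108
grip_force: 30.0
```

```bash
python3 -m crank '[[0,0,-15,0,0],[0,0,-35,0,0],[0,0,-60,0,0],[0,0,-90,0,0],[0,0,-120,0,0],[0,0,-145,0,0],[0,0,-147,0,0],[0,0,-147,0,0]]';  python3 -c "
from h import *
go(383.5,279.2,195,175.5)"
```

```text
t: 17.7
eef_pos: [449.7, -87.7, 195.8]
tcp_rot: [-3.141, 0.002, -3.076]
ft_force: [1.2, 0.7, -2.5]
opening: 0.101
grip_force: 30.0
row 41.9 370.5 0.8 turn 8.3 | at [449.7 -87.7 195.8] yaw -176.2
```

```bash
python3 -m crank '[[4,37,0,1,0],[8,74,0,2,0],[12.5,111,0,3,0],[17,148,0,4,0],[21,185,0,5,0],[25,222,0,6,0],[29,259,0,7,0],[33.5,296,0,8,0],[38,333,0,8.3,0],[42,370,0,8.3,0]]';  python3 -m crank '[[0,0,0,0,0],[0,0,0,0,0],[0,0,0,0,0]]';python3 -c "
from h import *
go(383.5,279.2,124,175.5)"
```

```text
t: 18.53
eef_pos: [381.7, 280.2, 193.3]
tcp_rot: [-3.14, -0.002, 3.062]
ft_force: [1.4, 1.0, -1.8]
opening: 0.108
grip_force: 30.0
t: 18.78
eef_pos: [382.6, 278.3, 193.7]
tcp_rot: [-3.14, -0.002, 3.063]
ft_force: [0.1, -0.5, -1.8]
opening: 0.104
grip_force: 30.0
row -0.9 1.0 69.7 turn 0.0 | at [382.6 278.3 193.7] yaw 175.5
```

```bash
python3 -m crank '[[0,1,20,0,0],[0,1,40,0,0],[0,1,55,0,0],[0,1,64,0,0],[0,1,67,0,0],[0,1,67,0,0]]';  python3 -m crank '[[0,0,0,0,40],[0,0,0,0,40],[0,0,0,0,40],[0,0,0,0,40],[0,0,0,0,40],[0,0,0,0,40]]';python3 -m crank '[[0,0,-20,0,40],[0,0,-45,0,40],[0,0,-70,0,40],[0,0,-70,0,40]]';python3 -c "
from h import *
go(400,-150,200,175)
s=env.read_camera('scene')
for n,P in(('outer',[389.6,359.5,137]),('inner',[382.8,279.2,137])):
  P=np.array(P); e=np.array([math.cos(math.radians(-4.5)),math.sin(math.radians(-4.5)),0])
  print(n,[np.round((px(s,P+k*e+[0,0,h])[0]-[150,80])*4).tolist() for k,h in((-28,36),(28,36),(-45,0),(45,0),(0,0))])
cv2.imwrite('pics/g8.png',cv2.resize(s['img'][80:220,150:300],None,fx=4,fy=4,interpolation=cv2.INTER_CUBIC))
m=cv2.inRange(s['img'][80:220,150:300],(225,225,225),(255,255,255));n,l,st,ce=cv2.connectedComponentsWithStats(m)
for i in range(1,n):
  if st[i,4]>60: print(st[i]*[4,4,4,4,1],ce[i]*4)
"
```

```text
t: 19.28
eef_pos: [383.5, 279.1, 127.7]
tcp_rot: [-3.141, -0.001, 3.061]
ft_force: [-0.1, 0.4, -2.4]
opening: 0.102
grip_force: 30.0
t: 19.78
eef_pos: [383.3, 279.9, 128.4]
tcp_rot: [3.141, 0.0, 3.063]
ft_force: [0.1, -0.4, -0.7]
opening: 0.409
grip_force: 0.0
t: 20.12
eef_pos: [384.7, 280.7, 202.0]
tcp_rot: [3.138, 0.005, 3.063]
ft_force: [-1.1, -0.4, -0.2]
opening: 0.424
grip_force: 0.0
row -49.1 -428.1 2.0 turn 0.5 | at [384.7 280.7 202. ] yaw 175.5
outer [[169.0, 171.0], [247.0, 153.0], [152.0, 217.0], [274.0, 187.0], [214.0, 202.0]]
inner [[201.0, 244.0], [282.0, 224.0], [183.0, 290.0], [309.0, 258.0], [246.0, 274.0]]
[396   0 204 256 300] [498.61333333 120.18666667]
[ 108  164  236  204 1411] [232.28915663 269.74627923]
[384 384  72  60  74] [424.86486486 414.27027027]
```

```bash
python3 -c "
from h import *
go(450,-20,200,130)
c=env.read_camera('top')
C=[ray(c,370+u/5,190+v/5,8)[:2] for u,v in((95,77),(310,95),(302,232),(88,213))]
print(np.round(C,1),np.mean(C,0)); 
for a,b in((1,0),(2,3)): print(math.degrees(math.atan2(*(C[a]-C[b])[::-1])))
"
```

```text
row -89.4 -294.2 0.1 turn 45.5 | at [384.1 280.3 200.1] yaw 175.5
[[ 439.6 -277.2]
 [ 430.  -387. ]
 [ 360.1 -381.9]
 [ 370.2 -272.9]] [ 399.97407125 -329.75973532]
-94.98824925973457
-95.26837465142582
```

```bash
python3 -m crank '[[-9,-30,0,5,40],[-18,-60,0,10,40],[-27,-90,0,15,40],[-36,-120,0,20,40],[-45,-150,0,25,40],[-54,-180,0,30,40],[-63,-210,0,35,40],[-72,-240,0,40,40],[-81,-270,0,45,40],[-89,-294,0,45,40]]'; python3 -c "
from h import *
go(400.3,-326,150,85)
c=env.read_camera('top')
m=cv2.inRange(c['img'],(215,215,215),(255,255,255))[175:270,120:190]
cv2.imwrite('pics/d.png',cv2.resize(c['img'][170:290,110:190],None,fx=5,fy=5,interpolation=cv2.INTER_CUBIC))
n,l,st,ce=cv2.connectedComponentsWithStats(m)
for i in range(1,n):
    if st[i,4]>8: print(st[i,:],ce[i]+[120,175],ray(c,*(ce[i]+[120,175]),173))
"
```

```text
t: 21.05
eef_pos: [448.5, -22.2, 197.1]
tcp_rot: [-3.141, -0.001, 2.271]
ft_force: [0.1, 0.2, -0.5]
opening: 0.423
grip_force: 0.0
row -201.2 -232.6 47.1 turn 45.1 | at [448.5 -22.2 197.1] yaw 130.1
[64 12  6 11 13] [185.46153846 192.        ] [463.09515669 212.20671078 173.        ]
[ 0 39  3 23 40] [120.5   222.675] [394.83824263 357.14851744 173.        ]
[34 41  5 24 70] [155.9        227.17142857] [384.51812568 277.94208416 173.        ]
```

View pics/d.png

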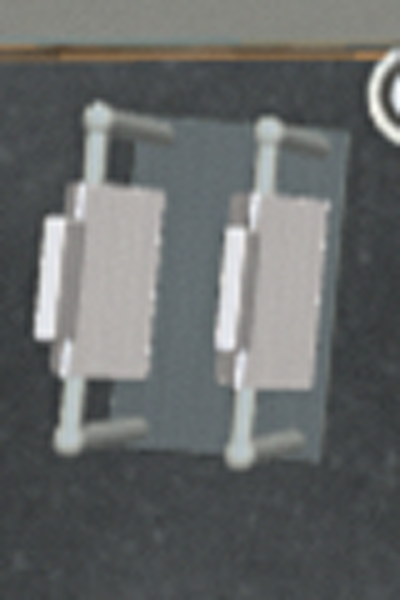

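Both dividers hang astride their bars, with fins at (48,278) and (230,288). The rake is next.

```bash
python3 -m crank '[[-20,-23,4,5,45],[-40,-46,8,10,45],[-60,-69,12,15,45],[-80,-93,16,20,45],[-100,-116,20,25,45],[-121,-140,24,30,45],[-141,-163,28,35,45],[-161,-186,32,40,45],[-181,-209,36,45,45],[-201,-232.6,40,45,45]]';python3 -m crank '[[0,0,0,0,45],[0,0,0,0,45],[0,0,0,0,45]]'; python3 -c "
from h import *
go(400.3,-326,34,85)"
```

```text
t: 21.93
eef_pos: [401.5, -325.2, 156.7]
tcp_rot: [-3.14, -0.001, 1.486]
ft_force: [1.0, 0.5, -0.6]
opening: 0.476
grip_force: 0.0
t: 22.18
eef_pos: [402.0, -323.4, 157.2]
tcp_rot: [-3.14, -0.002, 1.492]
ft_force: [0.3, -0.0, -0.0]
opening: 0.47
grip_force: 0.0
row -2.7 -1.5 123.2 turn 0.5 | at [ 402.  -323.4  157.2] yaw 85.5
```

```bash
python3 -m crank '[[-2.5,-1.5,30,0.5,45],[-2.5,-1.5,60,0.5,45],[-2.5,-1.5,85,0.5,45],[-2.5,-1.5,100,0.5,45],[-2.5,-1.5,100,0.5,45]]';python3 -m crank '[[0,0,8,0,45],[0,0,16,0,45],[0,0,22,0,45],[0,0,22,0,45]]'; python3 -m crank '[[0,0,0,0,0],[0,0,0,0,0],[0,0,0,0,0],[0,0,0,0,0],[0,0,0,0,0],[0,0,0,0,0],[0,0,0,0,0],[0,0,0,0,0],[0,0,0,0,0]]'
```

```text
t: 22.6
eef_pos: [399.9, -324.2, 55.5]
tcp_rot: [-3.138, -0.004, 1.485]
ft_force: [-0.4, 0.5, 0.4]
opening: 0.471
grip_force: 0.0
t: 22.93
eef_pos: [400.6, -326.2, 35.6]
tcp_rot: [-3.141, -0.0, 1.483]
ft_force: [-0.1, -0.5, -0.6]
opening: 0.471
grip_force: 0.0
t: 23.68
eef_pos: [400.7, -326.6, 36.3]
tcp_rot: [3.141, 0.0, 1.483]
ft_force: [-1.1, 0.4, 4.0]
opening: 0.123
grip_force: 30.0
```

```bash
cat >> h.py <<'E'
BC=np.array([442.5,5.3]); BA=math.radians(93.8)   # bed centre, direction of bed y
ey=np.array([math.cos(BA),math.sin(BA)]); ex=np.array([math.sin(BA),-math.cos(BA)])
def bed(P): d=np.array(P)[:2]-BC; return np.array([d@ex,d@ey])
def chips():
    c=env.read_camera('top'); m=cv2.inRange(c['img'],(225,225,225),(255,255,255)); m[:175]=0;m[245:]=0;m[:,:215]=0;m[:,345:]=0
    n,l,st,ce=cv2.connectedComponentsWithStats(m); r=[]
    for i in range(1,n):
        if st[i,4]>20: r.append((*np.round(bed(ray(c,*ce[i],24)),0).astype(int).tolist(),int(st[i,4])))
    print('chips (bed x,y,area)',sorted(r,key=lambda q:q[1])); return c
def head(bx,by,z=25,yaw=93.8):
    "row to bring the tine tips' middle to bed (bx,by); rake y = tool x"
    P=BC+bx*ex+by*ey; a=math.radians(yaw); go(P[0]-60*math.cos(a),P[1]-60*math.sin(a),z,yaw)
E
python3 -m crank '[[0,0,-15,0,0],[0,0,-35,0,0],[0,0,-60,0,0],[0,0,-90,0,0],[0,0,-100,0,0],[0,0,-100,0,0]]'; python3 -c "
from h import *
chips(); head(24,19.5,95)"
```

```text
t: 24.18
eef_pos: [401.4, -327.2, 138.0]
tcp_rot: [3.139, 0.003, 1.483]
ft_force: [0.1, 0.1, -1.6]
opening: 0.128
grip_force: 30.0
chips (bed x,y,area) [(5, -38, 45), (30, -35, 49), (-20, -11, 43), (32, -1, 45), (0, 0, 47), (-36, 5, 47), (35, 38, 47), (4, 40, 48), (-34, 42, 45)]
row 298.0 42.4 41.3 turn -8.8 | at [ 400.8 -326.7  136.3] yaw 85.0
```

```bash
python3 -m crank '[[33,5,5,-2,0],[66,10,10,-4,0],[99,15,15,-6,0],[132,20,20,-8.8,0],[165,25,24,-8.8,0],[198,30,28,-8.8,0],[231,35,32,-8.8,0],[264,38,36,-8.8,0],[290,41,39,-8.8,0],[298,42,40,-8.8,0]]'; python3 -m crank '[[0,0,0,0,0],[0,0,0,0,0],[0,0,0,0,0],[0,0,0,0,0]]';python3 -c "
from h import *
head(20,19.5,26)
s=env.read_camera('scene');P=BC+20*ex+19.5*ey
print(px(s,[*P,80])*1-[230,150])
cv2.imwrite('pics/e.png',cv2.resize(s['img'][150:270,220:320],None,fx=5,fy=5,interpolation=cv2.INTER_CUBIC))"
```

```text
t: 25.07
eef_pos: [467.7, -30.3, 94.0]
tcp_rot: [-3.138, -0.001, 1.639]
ft_force: [-0.5, -0.5, -1.3]
opening: 0.121
grip_force: 30.0
t: 25.4
eef_pos: [468.4, -34.4, 95.9]
tcp_rot: [-3.141, -0.0, 1.635]
ft_force: [0.7, 0.5, -1.9]
opening: 0.122
grip_force: 30.0
row 0.9 -3.2 69.9 turn -0.1 | at [468.4 -34.4  95.9] yaw 93.7
[[48.13676724 65.90733152]]
```

```bash
python3 -m crank '[[0.5,-3,15,0,0],[0.5,-3,30,0,0],[0.5,-3,40,0,0],[0.5,-3,48,0,0],[0.5,-3,48,0,0]]'; python3 -m crank '[[0,0,6,0,0],[0,0,12,0,0],[0,0,18,0,0],[0,0,21,0,0],[0,0,21,0,0]]'; python3 -c "
from h import *
s=env.read_camera('scene')
cv2.imwrite('pics/f.png',cv2.resize(s['img'][150:270,220:320],None,fx=5,fy=5,interpolation=cv2.INTER_CUBIC))"
```

```text
t: 25.87
eef_pos: [465.0, -33.6, 47.0]
tcp_rot: [-3.14, -0.001, 1.636]
ft_force: [-0.4, 0.3, -1.0]
opening: 0.124
grip_force: 30.0
t: 26.28
eef_pos: [465.4, -33.0, 26.5]
tcp_rot: [-3.141, -0.0, 1.637]
ft_force: [-1.1, -0.8, -1.1]
opening: 0.122
grip_force: 30.0
```

View pics/f.png

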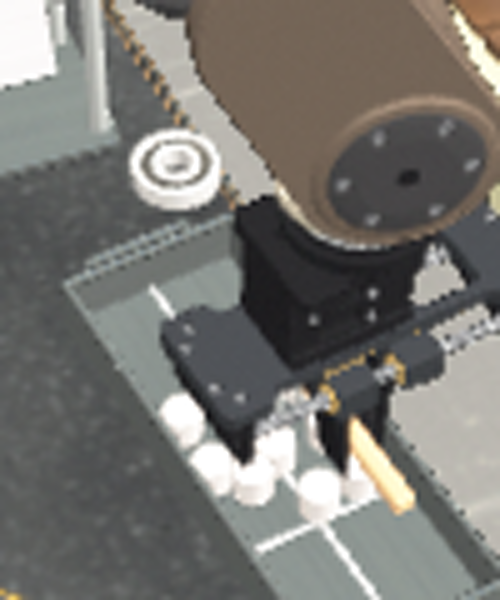

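The rake is down between the chip columns with no contact force, and the handle is level at about (380,465). I'll push +y now.

```bash
python3 -m crank '[[5,0,0,0,0],[10,0,0,0,0],[15,0,0,0,0],[20,0,0,0,0],[25,0,0,0,0],[30,0,0,0,0],[35,0,0,0,0],[40,0,0,0,0],[45,0,0,0,0],[47,0,0,0,0]]'; python3 -m crank '[[0,0,0,0,0],[-6,0,0,0,0],[-8,0,-20,0,0],[-8,0,-45,0,0],[-8,0,-70,0,0],[-8,0,-70,0,0]]'; python3 -m crank '[[-35,0,0,0,0],[-70,0,0,0,0],[-105,0,0,0,0],[-140,0,0,0,0],[-170,0,0,0,0],[-200,0,0,0,0],[-200,0,0,0,0],[-200,0,0,0,0]]'; python3 -c "
from h import *
chips(); head(20,-18,26)"
```

```text
t: 27.17
eef_pos: [462.4, 14.5, 27.1]
tcp_rot: [3.142, -0.0, 1.637]
ft_force: [-0.2, -0.2, -0.4]
opening: 0.126
grip_force: 30.0
t: 27.67
eef_pos: [464.6, 5.1, 100.5]
tcp_rot: [3.136, 0.001, 1.636]
ft_force: [0.5, 0.4, -1.1]
opening: 0.124
grip_force: 30.0
t: 28.33
eef_pos: [475.6, -195.3, 96.3]
tcp_rot: [-3.141, -0.001, 1.634]
ft_force: [-0.1, 0.2, -1.5]
opening: 0.123
grip_force: 30.0
chips (bed x,y,area) [(5, -38, 44), (31, -35, 46), (-20, -11, 43), (32, -1, 44), (1, 0, 43), (-36, 5, 44), (34, 80, 44), (7, 80, 44)]
row 123.2 0.0 70.4 turn -0.1 | at [ 475.5 -194.1   96.4] yaw 93.7
```

```bash
python3 -c "
from h import *
c=env.read_camera('top'); m=cv2.inRange(c['img'],(200,200,200),(255,255,255)); n,l,st,ce=cv2.connectedComponentsWithStats(m)
for i in range(1,n):
  if 160<ce[i][1]<260 and 180<ce[i][0]<380 and st[i,4]>3: print(st[i],np.round(bed(ray(c,*ce[i],24))))
P=BC-34*ex+42*ey; u,v=px(c,[*P,24])[0].astype(int); print(u,v); print(c['img'][v-6:v+7,u-8:u+9].mean(2).astype(int))"
```

```text
[184 181  12  18  26] [ 48. 227.]
[197 180   7  18  25] [ 53. 193.]
[189 185   4   9  13] [ 55. 221.]
[193 184   6   7  11] [ 61. 204.]
[288 186   8  10  57] [ 31. -36.]
[274 188   8   8  49] [32. -0.]
[242 190   8   8  51] [34. 81.]
[259 194   1   5   5] [24. 47.]
[290 198   7   8  50] [  5. -38.]
[243 200   8   8  52] [ 7. 81.]
[274 201  14  22 153] [-19.  -2.]
[260 209   7  12  34] [-27.  41.]
[297 215   1   7   7] [-38. -44.]
262 218
[[100  97  99 100  95 109 212 140  94  94  96  97  97 100  99 100  98]
 [ 99 102  98  98  92 108 210 151 102  94  96  94  96  96  98  97  98]
 [ 92  96  98  97  90 105 209 158 152 154 150 114  98  96  96  98  98]
 [ 83  88  92  92  91 104 203 210 227 231 228 203 145 100  95  98 101]
 [ 81  80  84  87  87 116 226 245 243 242 244 247 224 128  95  97 101]
 [ 84  80  83  78  79 116 217 240 243 242 242 244 247 165 103  96  98]
 [ 85  85  85  80  76  78 118 177 226 239 243 244 249 188 112  96  99]
 [ 88  87  83  85  81  79  73  85 119 182 224 241 252 192 113  98  97]
 [ 87  87  88  86  85  83  82  75  75  83 118 182 228 162 108  98  99]
 [ 88  88  88  87  89  84  86  82  81  76  74  89 113  98  89  95  98]
 [ 89  88  90  91  88  87  87  85  87  84  82  76  78  78  78  87  91]
 [ 90  90  91  89  87  88  89  90  84  86  84  83  80  83  78  80  80]
 [ 91  91  91  90  89  90  88  86  89  86  87  85  86  82  84  81  79]]
```

```bash
python3 -m crank '[[30,0,5,0,0],[60,0,10,0,0],[90,0,15,0,0],[115,0,20,0,0],[122,0,25,0,0],[122.5,0,30,0,0],[122.5,0,30,0,0],[122.5,0,30,0,0]]'; python3 -c "
from h import *
head(20,-18,26)"
```

```text
t: 29.1
eef_pos: [468.3, -71.9, 67.0]
tcp_rot: [-3.142, -0.0, 1.637]
ft_force: [-0.0, 0.9, -1.9]
opening: 0.123
grip_force: 30.0
row 0.8 -0.6 41.0 turn -0.0 | at [468.3 -71.9  67. ] yaw 93.8
```

```bash
python3 -m crank '[[0.5,-0.5,15,0,0],[0.5,-0.5,27,0,0],[0.5,-0.5,35,0,0],[0.5,-0.5,41,0,0],[0.5,-0.5,41,0,0]]'; python3 -m crank '[[-5,0,0,0,0],[-10,0,0,0,0],[-15,0,0,0,0],[-20,0,0,0,0],[-25,0,0,0,0],[-30,0,0,0,0],[-35,0,0,0,0],[-40,0,0,0,0],[-45,0,0,0,0],[-48,0,0,0,0]]'; python3 -m crank '[[0,0,0,0,0],[6,0,0,0,0],[8,0,-20,0,0],[8,0,-45,0,0],[8,0,-70,0,0],[8,0,-70,0,0]]'; python3 -m crank '[[-35,0,0,0,0],[-70,0,0,0,0],[-100,0,0,0,0],[-100,0,0,0,0],[-100,0,0,0,0]]'; python3 -c "
from h import *
chips(); head(-20,22,60)"
```

```text
t: 29.52
eef_pos: [467.3, -71.5, 25.3]
tcp_rot: [-3.14, -0.001, 1.636]
ft_force: [0.6, 0.4, -1.5]
opening: 0.127
grip_force: 30.0
t: 30.35
eef_pos: [470.8, -119.5, 26.1]
tcp_rot: [3.141, -0.0, 1.637]
ft_force: [-0.6, 0.3, -0.4]
opening: 0.126
grip_force: 30.0
t: 30.85
eef_pos: [471.7, -110.8, 99.6]
tcp_rot: [3.137, 0.002, 1.637]
ft_force: [1.2, 0.1, -1.1]
opening: 0.126
grip_force: 30.0
t: 31.27
eef_pos: [476.4, -211.2, 95.3]
tcp_rot: [-3.141, -0.001, 1.635]
ft_force: [-0.4, 0.6, -1.7]
opening: 0.124
grip_force: 30.0
chips (bed x,y,area) [(34, -78, 43), (6, -78, 44), (-20, -11, 43), (32, -1, 45), (0, 0, 44), (34, 80, 44)]
row 179.2 -39.7 35.4 turn -0.1 | at [ 476.3 -210.2   95.4] yaw 93.7
```

```bash
python3 -m crank '[[28,-6,0,0,0],[56,-12,5,0,0],[84,-18,10,0,0],[112,-24,15,0,0],[140,-31,20,0,0],[168,-37,25,0,0],[178,-39.5,28,0,0],[178.5,-39.5,30,0,0],[178.5,-39.5,30,0,0],[178.5,-39.5,30,0,0]]'; python3 -c "
from h import *
head(-20,22.5,26)"
```

```text
t: 32.15
eef_pos: [426.1, -35.5, 66.2]
tcp_rot: [3.141, 0.0, 1.637]
ft_force: [-0.0, -0.2, -0.9]
opening: 0.124
grip_force: 30.0
row 2.1 -1.0 40.2 turn 0.0 | at [426.1 -35.5  66.2] yaw 93.8
```

```bash
python3 -m crank '[[2,-1,15,0,0],[2,-1,27,0,0],[2,-1,35,0,0],[2,-1,40,0,0],[2,-1,40,0,0]]'; python3 -m crank '[[-5,0,0,0,0],[-10,0,0,0,0],[-15,0,0,0,0],[-20,0,0,0,0],[-25,0,0,0,0],[-30,0,0,0,0],[-35,0,0,0,0],[-40,0,0,0,0],[-45,0,0,0,0],[-51,0,0,0,0]]'; python3 -m crank '[[0,0,0,0,0],[6,0,0,0,0],[8,0,-20,0,0],[8,0,-45,0,0],[8,0,-70,0,0],[8,0,-70,0,0]]'; python3 -m crank '[[-35,35,0,0,0],[-70,40,0,0,0],[-100,40,0,0,0],[-135,40,0,0,0],[-170,40,0,0,0],[-200,40,0,0,0],[-200,40,0,0,0],[-200,40,0,0,0]]'; python3 -c "
from h import *
chips(); head(-20,23,60)"
```

```text
t: 32.57
eef_pos: [424.5, -33.8, 25.4]
tcp_rot: [-3.141, -0.0, 1.636]
ft_force: [0.9, -0.1, -1.4]
opening: 0.124
grip_force: 30.0
t: 33.4
eef_pos: [427.8, -84.6, 26.1]
tcp_rot: [-3.141, -0.0, 1.637]
ft_force: [-1.0, 0.7, -0.5]
opening: 0.122
grip_force: 30.0
t: 33.9
eef_pos: [428.7, -76.0, 99.4]
tcp_rot: [3.137, 0.002, 1.637]
ft_force: [-0.1, -0.1, -0.4]
opening: 0.123
grip_force: 30.0
t: 34.57
eef_pos: [480.1, -273.7, 95.0]
tcp_rot: [-3.141, -0.001, 1.635]
ft_force: [-0.3, 0.5, -1.1]
opening: 0.123
grip_force: 30.0
chips (bed x,y,area) [(10, -81, 23), (34, -77, 44), (34, 80, 45), (7, 80, 46)]
row 242.8 -39.2 35.2 turn -0.1 | at [ 480.  -272.6   95.2] yaw 93.7
```

```bash
python3 -m crank '[[28,-4,0,0,0],[56,-8,5,0,0],[84,-12,10,0,0],[112,-16,15,0,0],[140,-20,20,0,0],[168,-25,25,0,0],[196,-30,28,0,0],[224,-36,30,0,0],[240,-39,30,0,0],[243,-39,30,0,0]]'; python3 -m crank '[[0,0,0,0,0],[0,0,0,0,0],[0,0,0,0,0]]'; python3 -c "
from h import *
head(-20,23,26)"
```

```text
t: 35.45
eef_pos: [423.5, -29.9, 66.0]
tcp_rot: [-3.14, -0.001, 1.64]
ft_force: [-0.2, -0.1, -1.2]
opening: 0.123
grip_force: 30.0
t: 35.7
eef_pos: [425.9, -33.6, 66.2]
tcp_rot: [3.141, 0.0, 1.637]
ft_force: [-0.5, -1.4, -0.8]
opening: 0.123
grip_force: 30.0
row 0.7 -0.8 40.2 turn -0.0 | at [425.9 -33.6  66.2] yaw 93.8
```

```bash
python3 -m crank '[[0.5,-0.5,15,0,0],[0.5,-0.5,27,0,0],[0.5,-0.5,35,0,0],[0.5,-0.5,40,0,0],[0.5,-0.5,40,0,0]]'; python3 -m crank '[[5,0,0,0,0],[10,0,0,0,0],[15,0,0,0,0],[20,0,0,0,0],[25,0,0,0,0],[30,0,0,0,0],[35,0,0,0,0],[40,0,0,0,0],[44,0,0,0,0],[44,0,0,0,0]]'; python3 -m crank '[[-6,0,0,0,0],[-8,0,0,0,0],[-8,0,-20,0,0],[-8,0,-45,0,0],[-8,0,-70,0,0],[-8,0,-100,0,0],[-8,0,-100,0,0]]'; python3 -c "
from h import *
go(400.7,-326.6,130,85)"
```

```text
t: 36.12
eef_pos: [424.7, -33.1, 25.3]
tcp_rot: [-3.14, -0.001, 1.636]
ft_force: [-0.1, -0.4, -1.6]
opening: 0.122
grip_force: 30.0
t: 36.95
eef_pos: [422.0, 11.9, 26.1]
tcp_rot: [-3.142, -0.0, 1.637]
ft_force: [-0.7, -1.0, -1.6]
opening: 0.118
grip_force: 30.0
t: 37.53
eef_pos: [424.4, 2.4, 130.1]
tcp_rot: [3.135, 0.001, 1.636]
ft_force: [-0.2, -0.6, -1.0]
opening: 0.123
grip_force: 30.0
row -326.8 -45.2 0.1 turn 8.7 | at [424.4   2.4 130.1] yaw 93.7
```

```bash
python3 -m crank '[[-36,-5,0,1,0],[-72,-10,0,2,0],[-108,-15,0,3,0],[-144,-20,0,4,0],[-180,-25,0,5,0],[-216,-30,0,6,0],[-252,-35,0,7,0],[-288,-40,0,8,0],[-318,-44,0,8.7,0],[-327,-45,0,8.7,0]]'; python3 -m crank '[[0,0,0,0,0],[0,0,0,0,0],[0,0,0,0,0],[0,0,0,0,0]]'; python3 -c "
from h import *
c=chips(); m=cv2.inRange(c['img'],(225,225,225),(255,255,255)); m[:175]=0;m[245:]=0;m[:,:215]=0;m[:,345:]=0
n,l,st,ce=cv2.connectedComponentsWithStats(m)
for i in range(1,n):
  if st[i,4]>60:
    big=cv2.resize((l==i).astype(np.uint8)*255,None,fx=4,fy=4,interpolation=cv2.INTER_CUBIC); d=cv2.distanceTransform((big>127).astype(np.uint8),cv2.DIST_L2,5)
    k,_,s2,c2=cv2.connectedComponentsWithStats((d>10).astype(np.uint8))
    print('split',[np.round(bed(ray(c,*((q+.5)/4-.5),24))).tolist() for q in c2[1:]])
go(400.7,-326.6,38,85)"
```

```text
t: 38.37
eef_pos: [398.5, -330.4, 125.2]
tcp_rot: [3.141, 0.001, 1.481]
ft_force: [-0.8, 0.1, -1.3]
opening: 0.126
grip_force: 30.0
t: 38.7
eef_pos: [399.3, -324.8, 126.0]
tcp_rot: [-3.141, -0.001, 1.486]
ft_force: [0.1, 0.1, -0.6]
opening: 0.127
grip_force: 30.0
chips (bed x,y,area) [(34, -78, 43), (7, -78, 46), (-17, -55, 46), (1, -42, 45), (-34, -40, 48), (32, -1, 45), (34, 80, 46), (-34, 80, 46), (7, 81, 46)]
row -1.5 1.4 88.1 turn 0.2 | at [ 399.4 -324.9  126.1] yaw 85.2
```

```bash
python3 -m crank '[[-1.5,1.4,20,0.2,0],[-1.5,1.4,40,0.2,0],[-1.5,1.4,55,0.2,0],[-1.5,1.4,60,0.2,0],[-1.5,1.4,60,0.2,0],[-1.5,1.4,60,0.2,0]]'; python3 -c "
from h import *
go(400.7,-326.6,37.5,85)"
```

```text
t: 39.25
eef_pos: [400.8, -327.5, 66.6]
tcp_rot: [3.141, 0.0, 1.482]
ft_force: [0.9, -0.8, -0.6]
opening: 0.125
grip_force: 30.0
row 0.9 -0.2 29.1 turn -0.1 | at [ 400.8 -327.5   66.6] yaw 84.9
```

```bash
python3 -m crank '[[0,0,8,0,0],[0,0,16,0,0],[0,0,23,0,0],[0,0,28,0,0],[0,0,29,0,0],[0,0,29,0,0]]'; python3 -m crank '[[0,0,0,0,20],[0,0,0,0,35],[0,0,0,0,35],[0,0,0,0,35],[0,0,0,0,35],[0,0,0,0,35]]';  python3 -m crank '[[0,0,-20,0,35],[0,0,-50,0,35],[0,0,-85,0,35],[0,0,-120,0,35],[0,0,-150,0,35],[0,0,-150,0,35]]'; python3 -m crank '[[0,-30,0,0,35],[0,-60,0,0,35],[0,-90,0,0,35],[0,-120,0,0,35],[0,-150,0,0,35],[0,-150,0,0,35],[0,-150,0,0,35]]'; python3 -c "
from h import *
c=chips();print(env.state()['eef_pos'])
m=cv2.inRange(c['img'],(215,215,215),(255,255,255))[175:270,100:180]
n,l,st,ce=cv2.connectedComponentsWithStats(m)
for i in range(1,n):
    if st[i,4]>20: print('fin',np.round(ray(c,*(ce[i]+[100,175]),173)))
a=cv2.imread('pics/top0.png')[185:245,375:450].astype(int); b=c['img'][185:245,375:450].astype(int)
d=abs(a-b).sum(2); print('rake diff px',(d>90).sum(), np.argwhere(d>90)[:20].tolist())"
```

```text
t: 39.75
eef_pos: [400.4, -327.6, 36.7]
tcp_rot: [-3.141, -0.001, 1.481]
ft_force: [-0.4, 0.5, -1.8]
opening: 0.123
grip_force: 30.0
t: 40.25
eef_pos: [400.6, -327.7, 37.2]
tcp_rot: [3.141, 0.0, 1.481]
ft_force: [0.8, -0.3, -0.3]
opening: 0.365
grip_force: 0.0
t: 40.75
eef_pos: [402.0, -329.1, 192.5]
tcp_rot: [3.135, 0.006, 1.482]
ft_force: [0.0, 0.4, 0.1]
opening: 0.367
grip_force: 0.0
t: 41.33
eef_pos: [250.4, -314.4, 187.2]
tcp_rot: [3.141, 0.0, 1.479]
ft_force: [0.6, -0.7, 1.2]
opening: 0.369
grip_force: 0.0
chips (bed x,y,area) [(7, -78, 48), (33, -77, 45), (-17, -55, 49), (1, -42, 48), (-34, -41, 49), (32, 0, 47), (34, 80, 48), (-34, 80, 46), (7, 81, 48)]
[ 251.18551663 -314.64972026  187.17969249]
fin [390. 359. 173.]
fin [385. 278. 173.]
rake diff px 8 [[24, 18], [25, 18], [26, 18], [32, 17], [33, 17], [34, 17], [37, 63], [38, 62]]
```

The rake is back within a pixel of where it started, both fins are over their bars, and all six fields hold a chip. Handing in.

```bash
python3 -c "
from cell import env
print(env.job_done())"
```

```text
the job is handed in; nothing more can be done
None
```

The job is handed in but no verdict came back: in the last camera check both dividers hang on their own bars, each of the six fields holds a piece (nine in one layer, the closest about 6 mm inside a line), and the rake is back in its rest.

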